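Seat the tea infuser in the cup on the saucer

ROBOT

A 6-joint arm with a two-finger parallel gripper is mounted at the origin on the work surface. World frame = base frame: x ahead of the robot, y to its left, z up, the work surface at z = 0. Lengths are in m, angles in degrees, forces in N, time in s.
With the tool pointing down it reaches from about 0.3 to 0.75 m from the base axis. Payload 8.5 kg.
Tool frame: the origin (TCP) lies midway between the tips of the shut fingers; the grasp point (between the pads) lies 19 mm behind it; z points along the fingers, y is the direction in which the jaws open and shut (so a half turn about z gives the same grasp; the last joint's range is limited). The gripper opens to 85 mm and grips with 20 to 120 N. Pads are 22 mm wide; open, the fingers measure 114 mm over their backs; the gripper's body (76 mm by 85 mm) begins 54 mm behind the grasp point. The pads swing forward as they close: fully open they stand 13 mm farther back than shut.
Start: joints at [62.435, 21.807, 74.336, -0, 83.858, -12.336], TCP at [0.144, 0.531, 0.231] pointing down, gripper open.
Joint ranges: [-178.18, 178.18], [-50.72, 133.34], [12.68, 142.11], [-81.47, 261.47], [9.98, 163.14], [-165.26, 165.26]. Speed limits (degrees/s): [136.94, 136.94, 180, 180, 180, 180].

INTERFACE

Orientations are given as a 3x3 rotation matrix whose columns are the frame's x, y, z axes.
In Python, from rig import env gives the robot as it stands.
- The arm moves only by the shell command python3 -m inch 'ROWS' [FORCE]. ROWS is text: rows parted by semicolons, each of 5 numbers parted by spaces: the finger opening in mm, from 0 to 85.4, then the shift along the tool's x, y, z in mm, then the turn about the tool's z in degrees. In form: jaw dx dy dz turn; .... A call has 1 to 10 rows; each row is the pose to reach, as a shift and turn from the pose commanded when the call began, along the tool's axes at that moment; what a row does not reach only later rows make up. A row lasts 1/8 s, in which the tool goes at most 62.5 mm and 10.7 degrees, less where a joint would pass 70% of its speed; a pose out of reach is approached as far as the arm can. A call with a gripper value outside its range is refused whole. The fingers move at their own pace and stop on an object; FORCE is the grip in N (left out, the last holds). Time passes only in rows, so rows that repeat a pose let the fingers close. It gives the time, the measured TCP pose, the force and the opening at its end, in the units of the state.
- env.observe(): the state, without advancing time (a new reading comes with each control period).
- env.get_image(name): name is "side" or "top" or "wrist"; returns a dict with "color" (384x512x3 uint8, blue, green, red), "range_z" (384x512 float32, m along the optical axis (not along the pixel's ray), 0 where there is no reading), "fov_y" (degrees; the focal length in pixels is half the picture's height over the tangent of half this angle, whatever the lens; pixels are square), "cx", "cy" (the principal point, pixels), "k1" (the pictures are not rectified: a ray, as slopes to the right and down, at radius r is drawn at 1 + k1 r^2 times it, then the intrinsics apply), "R" (3x3) and "t" (3): a world point X has camera coordinates R X + t. Camera axes: x right, y down, z forward; pixel columns grow to the right and rows downward; lengths in m; the calibration is good to about 2 mm. A picture is of the moment at which its call begins.
- env.close_job(): hands the job in, once; it reports no verdict.
The state is a dict: "time_s": time; "q": joint angles; "qvel": joint speeds; "joint_efforts": joint torques, N m; "position": TCP position; "tool_rot": TCP orientation; "ft_force": force on the tool from outside, world axes, zero at the start; "wrist_torque": the same for the moment, N m; "grip_width": finger opening in m.
Only numpy, scipy, OpenCV 4.12 (cv2) and the standard library are available. Lean on these libraries where they do the work, as an engineer would, in place of code of your own. Each camera call takes 0.05 s, during which the arm holds its last target.

TASK

Get the tea ready to brew: pick up the steel tea infuser by its upright black grip and lower it into the porcelain cup that stands on the saucer, until its flange rests level on the cup's rim. Keep hold of it until its bowl is well inside the cup, then let go. Leave the cup upright on its saucer, and leave the other cup, which has no saucer, empty and where it stands.

Things in the scene. Friction and masses are not known exactly. Their poses are not given: they have to be found in the camera images.
- infuser: Round tea infuser, 76 mm tall, 120 g, upright and loose on the tray. Convex slotted steel bowl, 32 mm wide at its flat foot, 60 mm at 34 mm height; steel flange 78 mm wide at 34 to 38 mm; upright round black plastic grip 20 mm wide at 38 to 76 mm, on the axis. Origin: centre of the foot's underside, z up. Seated in a cup, its origin is 28 mm above the cup's origin.
- cup: The cup to fill: white porcelain, no handle, 62 mm tall, 74 mm wide outside and 66 mm inside at the rim, 44 mm wide at the foot, 180 g. It stands loose on a loose white saucer (132 mm wide, 15 mm high, floor 6 mm thick). Origin: centre of the cup's underside, z up; the rim is 62 mm above it.
- spare_cup: A second cup of the same shape and size, standing loose directly on the tray with no saucer: to be left alone. Origin: centre of its underside; z up.
- tray: Fixed black tray, 360 (its x) by 620 mm, floor 8 mm thick, edge 22 mm. Origin: centre of underside, z up. The cups and infuser stand on it in any order, over 120 mm apart. Fixed on it: red kettle 210 mm tall, 160 wide, at x -60, y 215 mm (handle to far left reaches 116, spout to near right 91 mm); glass lamp base 104 mm tall, 90 wide, at x -115, y -240. Loose sugar tongs near x 125, y 200.
There are look-alikes about, which are no part of the job. What is shaped like the infuser but turquoise is not meant. Leave any yellow look-alike of the cup alone.

How it is judged (in metres and radians):
On the way:
1. the infuser's bowl is inside the cup on the saucer (foot at least 12 mm below the rim, within 20 mm of the axis) while still held in the fingers (contact force between the fingers and infuser above 0.5 N and z of infuser in the frame of cup between 0.015 and 0.05 m and horizontal distance between infuser and cup below 0.02 m), for 0.05 s.
At the end, for the whole second after the job is handed in: Infuser at rest in the cup on the saucer: within 10 mm of its axis, origin 22 to 34 mm above the cup's, tilt under 10 degrees. Cup at rest on its saucer (origin 11 to 30 mm above the tray's), tilt under 10 degrees. Spare cup within 30 mm of its start, tilt under 10 degrees (horizontal distance between infuser and cup below 0.01 m and z of infuser in the frame of cup between 0.022 and 0.034 m and angle between each of infuser, cup, spare_cup's own z axis and vertical below 0.175 rad and z of cup in the frame of tray between 0.011 and 0.03 m and distance of spare_cup from where it was at the start of the episode below 0.03 m and linear speed of each of infuser, cup below 0.03 m/s); the robot touches nothing.
It fails at once if the spare cup is shifted more than 30 mm or tipped more than 25 degrees (distance of spare_cup from where it was at the start of the episode above 0.03 m or angle between spare_cup's own z axis and vertical above 0.44 rad).
It fails at once if the cup on the saucer is tipped more than 25 degrees (angle between cup's own z axis and vertical above 0.44 rad).
It also fails if it takes over 35 s, if anything falls off the work surface, if the arm or the gripper's body presses on something with over 40 N, if the wrist force passes 120 N, or if a joint passes its speed limit or range.

## Working session

There is one attempt and no reset: what is moved stays moved. The work goes in short steps, Python scripts to look and compute and a shell command to move; the robot and the scene stay as the last step left them, time stands still between calls to the robot, and variables do not carry over. Pictures are saved under pics/ and viewed, and the job is handed in when it is done.

```bash
ls; mkdir -p pics
python3 - <<'E'
from rig import env
import cv2,numpy as np
s=env.observe();print(s['time_s'],s['position'],s['tool_rot'],s['grip_width'])
for n in ['top','side','wrist']:
    im=env.get_image(n);cv2.imwrite(f'pics/{n}0.png',im['color']);np.savez(f'/tmp/{n}0.npz',**im)
    print(n,im['fov_y'],im['cx'],im['cy'],im['k1'],np.round(im['R'],3).tolist(),im['t'])
E
```

```text
pics
0.0 [0.14436892 0.53041674 0.2307105 ] [[-9.64868514e-01  2.62732499e-01 -6.20886292e-04]
 [ 2.62733106e-01  9.64867677e-01 -1.29674098e-03]
 [ 2.58377116e-04 -1.41431193e-03 -9.99998966e-01]] 0.08538017623444862
top 48.573992316085935 253.59549384318012 189.92620162062317 -0.07656087562451483 [[-0.014, -1.0, -0.017], [-0.983, 0.017, -0.183], [0.184, 0.014, -0.983]] [0.01131439 0.43909132 0.92990612]
side 49.87512863648825 250.92005938160324 194.13171375284776 -0.12501247736162965 [[-0.97, -0.243, 0.001], [-0.146, 0.578, -0.803], [0.195, -0.779, -0.596]] [0.42615549 0.11124251 0.80500846]
wrist 67.50451656685031 256.3553231474717 192.57975483235327 -0.032623858632581715 [[0.263, 0.965, -0.002], [0.915, -0.249, 0.318], [0.306, -0.085, -0.948]] [-0.54906551 -0.04068921  0.3819074 ]
```

View pics/top0.png

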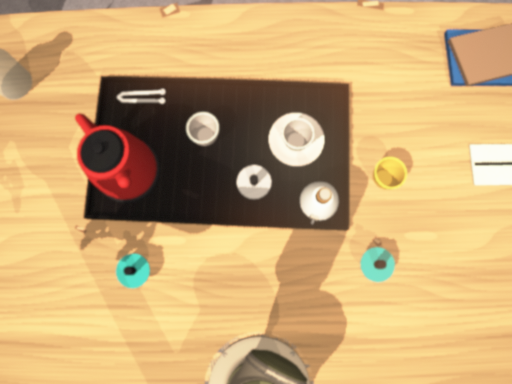

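View pics/side0.png

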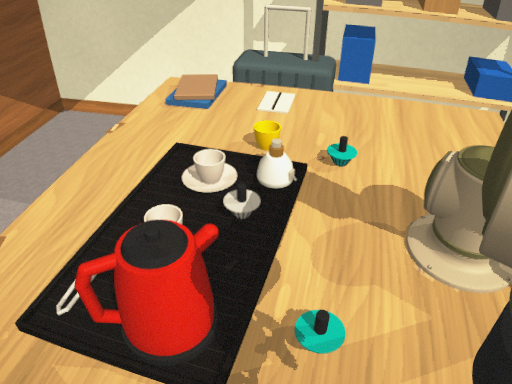

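View pics/wrist0.png

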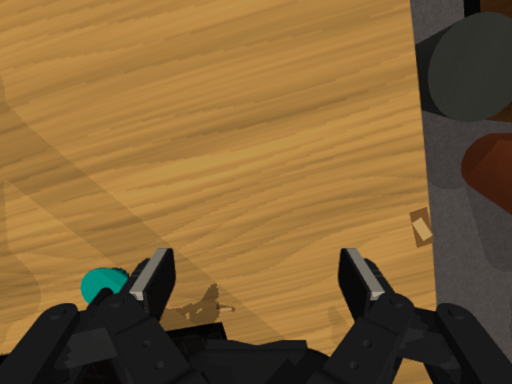

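The top view shows the infuser at (254,182), the saucer cup at (298,133), the spare cup at (203,128), and the kettle at (118,160). Next I'll turn those pixels into positions by casting rays.

```bash
cat > h.py <<'E'
import cv2,numpy as np
def K(im):
    h=im['color'].shape[0]; f=h/2/np.tan(np.radians(float(im['fov_y']))/2)
    return f
def ray(im,uv):
    # solve the distortion with a fixed-point iteration
    uv=np.atleast_2d(np.asarray(uv,float));f=K(im)
    d=(uv-[float(im['cx']),float(im['cy'])])/f; x=d.copy()
    for _ in range(20): x=d/(1+float(im['k1'])*(x**2).sum(1,keepdims=True))
    return np.c_[x,np.ones(len(x))]
def onplane(im,uv,z):
    R=np.array(im['R']);t=np.array(im['t']);r=ray(im,uv)@R; C=-R.T@t
    return C+r*((z-C[2])/r[:,2])[:,None]
def cloud(im):
    h,w=im['range_z'].shape; v,u=np.mgrid[:h,:w]
    r=ray(im,np.c_[u.ravel(),v.ravel()])*im['range_z'].reshape(-1,1)
    return ((r-np.array(im['t']))@np.array(im['R'])).reshape(h,w,3)
def proj(im,X):
    c=np.atleast_2d(X)@np.array(im['R']).T+np.array(im['t']);s=c[:,:2]/c[:,2:]
    s=s*(1+float(im['k1'])*(s**2).sum(1,keepdims=True))
    return s*K(im)+[float(im['cx']),float(im['cy'])]
def circ(P):
    A=np.c_[2*P[:,:2],np.ones(len(P))];b=(P[:,:2]**2).sum(1)
    x=np.linalg.lstsq(A,b,rcond=None)[0];return x[:2],np.sqrt(x[2]+x[0]**2+x[1]**2)
E
python3 - <<'E'
from h import *
for n in ['top','side']:
    im=dict(np.load(f'/tmp/{n}0.npz'));P=cloud(im)
    cs={'top':dict(inf=(254,182),cup=(298,133),spare=(203,128)),'side':dict(inf=(241,203),cup=(209,165),spare=(163,216))}[n]
    for k,(u,v) in cs.items():
        big=cv2.resize(im['color'][max(v-45,0):v+45,u-45:u+45],None,fx=6,fy=6,interpolation=cv2.INTER_CUBIC); cv2.imwrite(f'pics/{n}_{k}.png',big)
        w=P[v-40:v+40,u-40:u+40].reshape(-1,3);w=w[np.isfinite(w).all(1)]
        c=im['color'][v-40:v+40,u-40:u+40].reshape(-1,3).min(1)
        print(n,k,'z pct',np.round(np.percentile(w[:,2],[5,25,50,90,99]),4))
        zr={'inf':(.036,.054),'cup':(.068,.084),'spare':(.061,.079)}[k]
        m=(w[:,2]>zr[0])&(w[:,2]<zr[1])
        q=w[m];print('  ring',len(q),np.round(np.median(q,0),4),'min',np.round(q.min(0),4) if len(q) else '','max',np.round(q.max(0),4) if len(q) else '')
E
```

```text
top inf z pct [0.006  0.0078 0.0093 0.0462 0.0842]
  ring 818 [0.4564 0.0035 0.0467] min [ 0.4198 -0.0877  0.0384] max [0.542  0.0421 0.0537]
top cup z pct [0.0058 0.0078 0.0097 0.0279 0.0768]
  ring 218 [ 0.5692 -0.0972  0.0754] min [ 0.5263 -0.1325  0.0681] max [ 0.598  -0.0616  0.0804]
top spare z pct [0.0058 0.0076 0.009  0.0188 0.0717]
  ring 234 [0.5896 0.1219 0.0691] min [0.5435 0.0852 0.061 ] max [0.617  0.157  0.0751]
side inf z pct [0.0052 0.0064 0.0077 0.0586 0.1898]
  ring 948 [ 0.4529 -0.0024  0.0447] min [ 0.398  -0.1381  0.036 ] max [0.5893 0.0475 0.0539]
side cup z pct [-0.0023  0.      0.007   0.0549  0.0817]
  ring 306 [ 0.5463 -0.0707  0.0738] min [ 0.4493 -0.1325  0.068 ] max [0.5981 0.0181 0.084 ]
side spare z pct [0.0045 0.0067 0.0195 0.1967 0.2108]
  ring 216 [0.5928 0.1005 0.0668] min [0.5453 0.0863 0.061 ] max [0.6179 0.1428 0.0715]
```

Run:
```python
from h import *
im=dict(np.load('/tmp/top0.npz'));P=cloud(im)
c=im['color'].astype(int)
# white-ish blobs on tray
m=((c.min(2)>110)&((c.max(2)-c.min(2))<60)).astype(np.uint8)
cn,_=cv2.findContours(m,cv2.RETR_EXTERNAL,cv2.CHAIN_APPROX_NONE)
for k in cn:
    if cv2.contourArea(k)<150: continue
    e=cv2.fitEllipse(k);print(np.round(e[0],1),np.round(e[1],1),cv2.contourArea(k),'z.046',np.round(onplane(im,[e[0]],.046)[0],4),'z.070',np.round(onplane(im,[e[0]],.070)[0],4),'z.023',np.round(onplane(im,[e[0]],.023)[0],4))
# tray floor
for uv in [(230,100),(150,110),(270,210),(230,215)]: print(np.round(P[uv[1],uv[0]],4))
```

```text
[281.2 357.1] [23.5 54.9] 460.5 z.046 [ 0.0739 -0.0496  0.046 ] z.070 [ 0.0787 -0.0486  0.07  ] z.023 [ 0.0694 -0.0506  0.023 ]
[377.1 264. ] [34.1 35.5] 949.0 z.046 [ 0.2673 -0.2657  0.046 ] z.070 [ 0.2671 -0.2592  0.07  ] z.023 [ 0.2674 -0.2719  0.023 ]
[318.6 201.2] [37.5 38.6] 1126.0 z.046 [ 0.4098 -0.1419  0.046 ] z.070 [ 0.406  -0.1386  0.07  ] z.023 [ 0.4134 -0.1451  0.023 ]
[253.6 181.4] [33.3 34.5] 897.0 z.046 [0.458  0.0041 0.046 ] z.070 [0.453  0.0038 0.07  ] z.023 [0.4628 0.0045 0.023 ]
[491.4 163.4] [41.8 50.5] 1476.0 z.046 [ 0.4914 -0.5511  0.046 ] z.070 [ 0.4856 -0.5374  0.07  ] z.023 [ 0.497  -0.5643  0.023 ]
[296.  139.1] [53.5 55.9] 2347.5 z.046 [ 0.5565 -0.0957  0.046 ] z.070 [ 0.549  -0.0935  0.07  ] z.023 [ 0.5637 -0.0978  0.023 ]
[202.2 127.7] [32.3 32.7] 828.0 z.046 [0.5885 0.1226 0.046 ] z.070 [0.5802 0.1193 0.07  ] z.023 [0.5965 0.1258 0.023 ]
[144.  96.] [12.8 49.8] 314.5 z.046 [0.672 0.264 0.046] z.070 [0.6616 0.2571 0.07  ] z.023 [0.6819 0.2706 0.023 ]
[12.3 83.5] [21.8 32.5] 307.0 z.046 [0.7177 0.6006 0.046 ] z.070 [0.7062 0.5852 0.07  ] z.023 [0.7288 0.6154 0.023 ]
[245.7   1.1] [  2.4 186.3] 188.0 z.046 [0.9219 0.0173 0.046 ] z.070 [0.9052 0.0167 0.07  ] z.023 [0.938 0.018 0.023]
[37.3  5.3] [  8.5 306.1] 797.5 z.046 [0.9358 0.5592 0.046 ] z.070 [0.9187 0.5448 0.07  ] z.023 [0.9521 0.573  0.023 ]
[0.6716 0.0599 0.0091]
[0.6506 0.2582 0.0088]
[ 0.3965 -0.0327  0.0108]
[0.3872 0.0612 0.004 ]
```

Run:
```python
from h import *
from scipy.optimize import least_squares
est=dict(inf=(.457,.003),cup=(.562,-.097),spare=(.582,.121))
for n in ['top','side']:
    im=dict(np.load(f'/tmp/{n}0.npz'));P=cloud(im).reshape(-1,3);c=im['color'].reshape(-1,3).astype(int)
    ok=im['range_z'].ravel()>0
    for k,z,rr in [('cup',.075,.035),('spare',.069,.035)]:
        d=P[:,:2]-est[k]
        m=ok&(np.hypot(*d.T)<.045)&(abs(P[:,2]-z)<.006)&(c.min(1)>100)
        q=P[m]; r=least_squares(lambda p:np.hypot(q[:,0]-p[0],q[:,1]-p[1])-.035,est[k],loss='soft_l1',f_scale=.002)
        print(n,k,m.sum(),np.round(r.x,4),'rms',np.sqrt(np.mean(r.fun**2)),'z',np.round(np.median(q[:,2]),4))
    d=np.hypot(*(P[:,:2]-est['inf']).T)
    m=ok&(d<.02)&(P[:,2]>.078)&(P[:,2]<.095)&(c.max(1)<90)
    print(n,'griptop',m.sum(),np.round(np.median(P[m],0),4),np.round(P[m].max(0)-P[m].min(0),4))
    m=ok&(d<.045)&(abs(P[:,2]-.046)<.006)&(c.min(1)>90)
    q=P[m];h,r=cv2.minEnclosingCircle((q[:,:2]*1000).astype(np.float32));print(n,'flange',np.round(h,1),r,np.round(np.median(q[:,2]),4))
    d=np.hypot(*(P[:,:2]-est['cup']).T)
    m=ok&(d<.075)&(abs(P[:,2]-.022)<.005)&(c.min(1)>90)
    q=P[m];h,r=cv2.minEnclosingCircle((q[:,:2]*1000).astype(np.float32));print(n,'saucer',np.round(h,1),r)
```

```text
top cup 211 [ 0.5607 -0.0971] rms 0.0017802172137583482 z 0.0755
top spare 214 [0.5797 0.1196] rms 0.001457454274806855 z 0.0694
top griptop 37 [0.4555 0.0027 0.0839] [0.0137 0.0111 0.0065]
top flange [458.5   4.4] 38.99367904663086 0.0467
top saucer [565.1 -98. ] 65.63603210449219
side cup 197 [ 0.5618 -0.0928] rms 0.0019662622424366544 z 0.0735
side spare 178 [0.581  0.1239] rms 0.0014082365300371667 z 0.0675
side griptop 55 [0.4582 0.0101 0.0821] [0.0189 0.0198 0.0063]
side flange [458.6   7. ] 40.56580352783203 0.0447
side saucer [565.2 -94. ] 66.14955139160156
```

Run:
```python
import cv2,numpy as np
a=np.hstack([cv2.resize(cv2.imread(f'pics/top_{k}.png'),(260,260)) for k in ['inf','cup','spare']])
b=np.hstack([cv2.resize(cv2.imread(f'pics/side_{k}.png'),(260,260)) for k in ['inf','cup','spare']])
cv2.imwrite('pics/crops.png',np.vstack([a,b]))
```

```text
(no output)
```

View pics/crops.png

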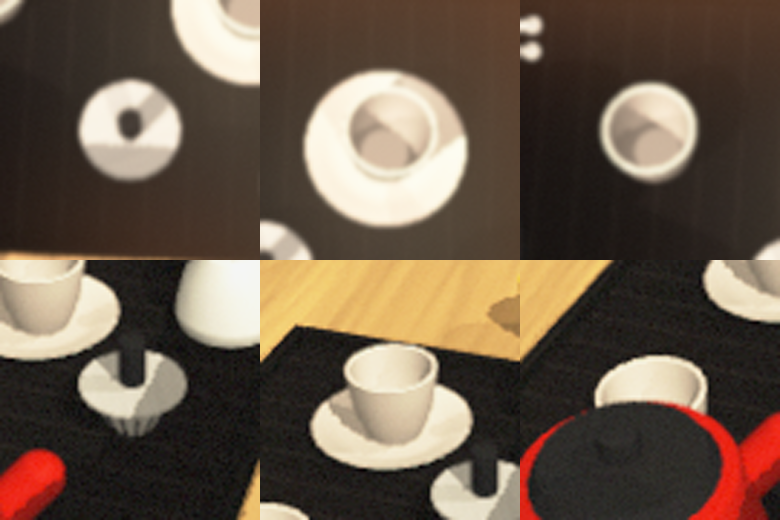

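The crops show three things. The infuser (black grip, steel flange) is upright, the white cup sits on the saucer, and the spare cup stands alone. My estimates are infuser ≈ (0.458, 0.006) and cup ≈ (0.561, −0.095). I'll raise the tool above the kettle, then travel to above the infuser.

```bash
python3 -m inch '85 0 0 -35 0; 85 0 0 -70 0; 85 -40 -38 -75 0; 85 -80 -77 -75 0; 85 -120 -115 -75 0; 85 -160 -154 -75 0; 85 -200 -192 -75 0; 85 -240 -230 -75 0; 85 -280 -269 -75 0; 85 -320 -307 -75 0' 30
```

```text
time_s: 1.4
position: [0.3731, 0.1487, 0.3063]
tool_rot: [[-0.965, 0.263, 0.0], [0.263, 0.965, 0.0], [-0.0, 0.0, -1.0]]
ft_force: [1.6, 0.6, 0.2]
grip_width: 0.0846
```

```bash
python3 -m inch '85 -40 -39 0 0; 85 -80 -77 10 0; 85 -121 -116 40 0; 85 -121 -116 90 0; 85 -121 -116 130 0; 85 -121 -116 130 0; 85 -121 -116 130 0'
python3 - <<'E'
from rig import env
import cv2,numpy as np
s=env.observe();print(s['time_s'],s['position'],s['ft_force'])
for n in ['wrist','top']:
    im=env.get_image(n);cv2.imwrite(f'pics/{n}1.png',im['color']);np.savez(f'/tmp/{n}1.npz',**im)
E
```

```text
time_s: 2.28
position: [0.4596, 0.0066, 0.1778]
tool_rot: [[-0.965, 0.262, 0.002], [0.262, 0.965, -0.001], [-0.002, 0.0, -1.0]]
ft_force: [0.2, -0.1, 0.1]
grip_width: 0.0847
2.275 [0.45960415 0.00663031 0.17783365] [ 0.22563976 -0.09588617  0.09359773]
```

View pics/wrist1.png

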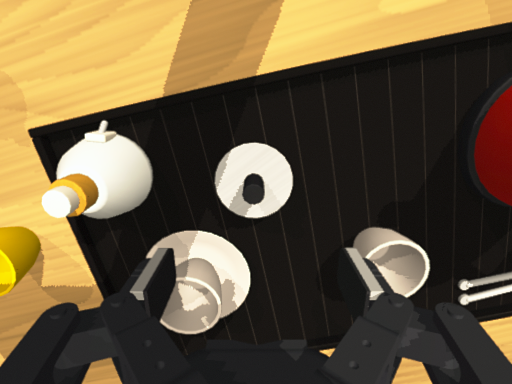

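The wrist view shows the infuser's flange centred near (254,180), midway between the fingers. The saucer cup is near (190,300). I'll measure where the flange and grip lie relative to the TCP.

Run:
```python
from h import *
im=dict(np.load('/tmp/wrist1.npz'));c=im['color'].astype(int);P=cloud(im)
m=((c.min(2)>130)).astype(np.uint8)
cn,_=cv2.findContours(m,cv2.RETR_EXTERNAL,cv2.CHAIN_APPROX_NONE)
for k in cn:
    e=cv2.fitEllipse(k) if len(k)>20 else None
    if e and abs(e[0][0]-254)<15 and abs(e[0][1]-180)<20: print(np.round(e[0],1),np.round(e[1],1),np.round(onplane(im,[e[0]],.046),4))
# grip
Q=P.reshape(-1,3);ok=im['range_z'].ravel()>0
d=np.hypot(Q[:,0]-.458,Q[:,1]-.006);cc=c.reshape(-1,3)
m=ok&(d<.02)&(Q[:,2]>.08)&(Q[:,2]<.09);print(m.sum(),np.round(np.median(Q[m],0),4),np.round(Q[m].min(0),4),np.round(Q[m].max(0),4))
m=ok&(d<.05)&(abs(Q[:,2]-.046)<.006);q=Q[m];h,r=cv2.minEnclosingCircle((q[:,:2]*1000).astype(np.float32));print('flange',h,r)
d=np.hypot(Q[:,0]-.561,Q[:,1]+.095)
m=ok&(d<.045)&(abs(Q[:,2]-.075)<.006);q=Q[m];h,r=cv2.minEnclosingCircle((q[:,:2]*1000).astype(np.float32));print('cup',len(q),h,r)
q=Q[ok&(d<.075)&(abs(Q[:,2]-.022)<.005)];h,r=cv2.minEnclosingCircle((q[:,:2]*1000).astype(np.float32));print('saucer',h,r)
```

```text
[253.6 179.9] [74.1 76.5] [[0.4558 0.0045 0.046 ]]
385 [0.4563 0.0042 0.0844] [ 0.4474 -0.0057  0.0801] [0.4668 0.0138 0.0861]
flange (457.2733459472656, 4.111019611358643) 38.94795227050781
cup 921 (561.7017822265625, -97.23075103759766) 37.12163162231445
saucer (563.5947875976562, -97.02558898925781) 65.70542907714844
```

```bash
python3 -m inch '85 2 -2 40 0; 85 2 -2 80 0; 85 2 -2 105 0; 85 2 -2 125 0; 85 2 -2 125 0; 85 2 -2 125 0; 50 2 -2 125 0; 40 2 -2 125 0'
python3 - <<'E'
from rig import env
import cv2,numpy as np
for n in ['wrist']:
    im=env.get_image(n);cv2.imwrite(f'pics/{n}2.png',im['color'])
E
```

```text
time_s: 3.38
position: [0.4567, 0.0052, 0.0519]
tool_rot: [[-0.965, 0.263, 0.001], [0.263, 0.965, -0.0], [-0.001, -0.0, -1.0]]
ft_force: [-0.4, 0.3, -0.8]
grip_width: 0.0513
```

View pics/wrist2.png

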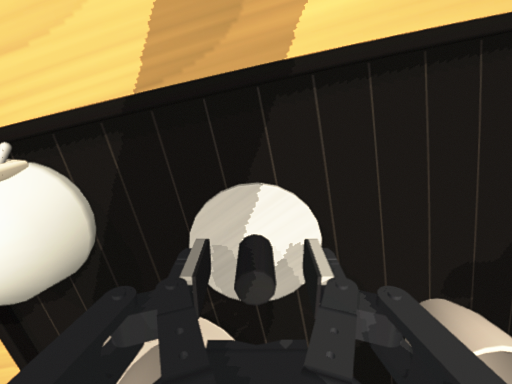

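The grip at about (256,265) is centred between the pads at x ≈ 200 and 315. I'll close the fingers.

```bash
python3 -m inch '15 0 0 0 0; 10 0 0 0 0; 10 0 0 0 0; 10 0 0 0 0; 10 0 0 0 0; 10 0 0 -5 0; 10 0 0 -20 0; 10 0 0 -20 0' 35
python3 - <<'E'
from rig import env
import cv2,numpy as np
for n in ['wrist','side']:
    im=env.get_image(n);cv2.imwrite(f'pics/{n}3.png',im['color'])
E
```

```text
time_s: 4.42
position: [0.4567, 0.0052, 0.0719]
tool_rot: [[-0.965, 0.263, 0.001], [0.263, 0.965, -0.0], [-0.001, 0.0, -1.0]]
ft_force: [-0.1, 0.3, -0.5]
grip_width: 0.019
```

View pics/wrist3.png

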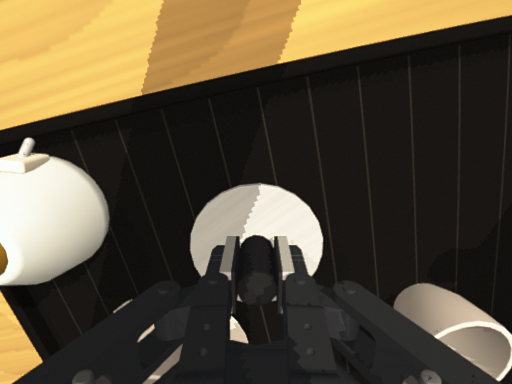

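View pics/side3.png

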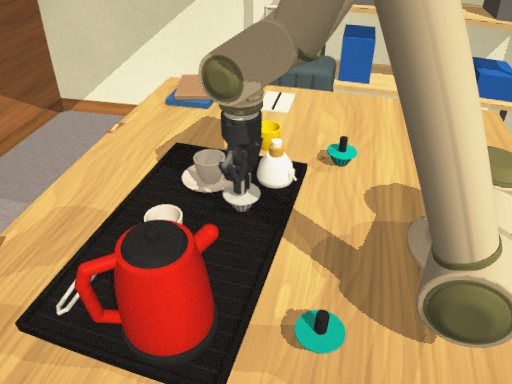

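The lift worked: the jaw stopped at 19 mm on the grip at (257,265), and the flange hasn't moved in the wrist view. I'll raise it further, move above the cup and check alignment.

```bash
python3 -m inch '10 0 0 -40 0; 10 0 0 -80 0; 10 0 0 -95 0; 10 -32 -18 -95 0; 10 -64 -36 -95 0; 10 -96 -53 -95 0; 10 -127 -70 -95 0; 10 -127 -70 -95 0; 10 -127 -70 -95 0; 10 -127 -70 -95 0'
python3 - <<'E'
from rig import env
import cv2,numpy as np
print(env.observe()['position'])
for n in ['wrist','side','top']:
    im=env.get_image(n);cv2.imwrite(f'pics/{n}4.png',im['color']);np.savez(f'/tmp/{n}4.npz',**im)
E
```

```text
time_s: 5.78
position: [0.5599, -0.0948, 0.1662]
tool_rot: [[-0.965, 0.262, -0.001], [0.262, 0.965, 0.0], [0.001, 0.0, -1.0]]
ft_force: [-0.6, 0.5, -1.3]
grip_width: 0.0192
[ 0.55992672 -0.09483613  0.16623156]
```

View pics/wrist4.png

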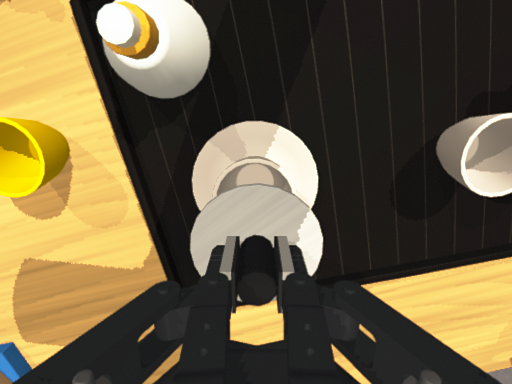

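View pics/side4.png

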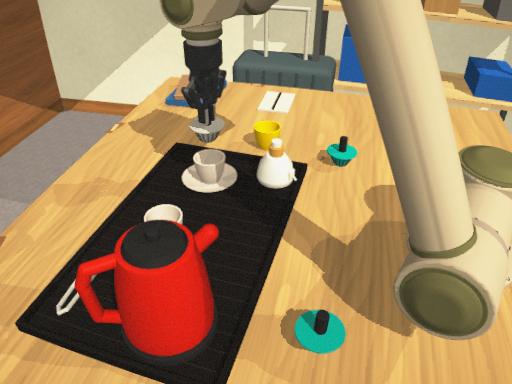

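View pics/top4.png

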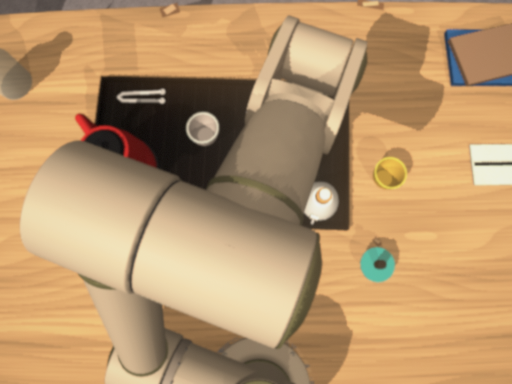

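The wrist view shows the flange around (256,240) and the cup's rim arc behind it around (254,170). I'll measure the horizontal offset from that same view.

Run:
```python
from h import *
from scipy.optimize import least_squares
for n in ['wrist','side']:
    im=dict(np.load(f'/tmp/{n}4.npz'));Q=cloud(im).reshape(-1,3);ok=im['range_z'].ravel()>0;c=im['color'].reshape(-1,3).astype(int)
    d=np.hypot(Q[:,0]-.56,Q[:,1]+.096)
    m=ok&(d<.05)&(abs(Q[:,2]-.159)<.008)&(c.min(1)>95);q=Q[m];h,r=cv2.minEnclosingCircle((q[:,:2]*1000).astype(np.float32));print(n,'flange',len(q),np.round(h,1),r,np.median(q[:,2]),'x-slope z',np.round(np.linalg.lstsq(np.c_[q-q.mean(0)][:,:2],(q-q.mean(0))[:,2],rcond=None)[0],3))
    m=ok&(d<.045)&(abs(Q[:,2]-.075)<.004)&(c.min(1)>80);q=Q[m]
    r=least_squares(lambda p:np.hypot(q[:,0]-p[0],q[:,1]-p[1])-.035,(.561,-.096),loss='soft_l1',f_scale=.002);print('cup rim',len(q),np.round(r.x,4),np.sqrt(np.mean(r.fun**2)))
    q=Q[ok&(d<.075)&(abs(Q[:,2]-.022)<.004)&(c.min(1)>80)]
    e=q[np.hypot(q[:,0]-.5636,q[:,1]+.097)>.055]; r=least_squares(lambda p:np.hypot(e[:,0]-p[0],e[:,1]-p[1])-.062,(.561,-.096),loss='soft_l1',f_scale=.002);print('saucer',np.round(r.x,4))
```

```text
wrist flange 6914 [561.  -95.4] 38.952205657958984 0.1613736466355232 x-slope z [ 0.001 -0.007]
cup rim 586 [ 0.5618 -0.0974] 0.0012593065563146963
saucer [ 0.5657 -0.0981]
side flange 386 [561.  -91.5] 39.51240158081055 0.15991166855494937 x-slope z [ 0.004 -0.024]
cup rim 148 [ 0.562  -0.0932] 0.0017514464197568422
saucer [ 0.565  -0.0964]
```

The infuser is level and within 2 mm of the cup axis. I'll correct by x −1.5 and y −1.7 mm, then lower it slowly.

```bash
python3 -m inch '10 -1.5 -1.7 10 0; 10 -1.5 -1.7 30 0; 10 -1.5 -1.7 45 0; 10 -1.5 -1.7 55 0; 10 -1.5 -1.7 63 0; 10 -1.5 -1.7 70 0; 10 -1.5 -1.7 74 0; 10 -1.5 -1.7 74 0; 10 -1.5 -1.7 74 0'
python3 - <<'E'
from rig import env
import cv2,numpy as np
for n in ['wrist','side']:
    im=env.get_image(n);cv2.imwrite(f'pics/{n}5.png',im['color'][:,100:400] if n=='side' else im['color']);np.savez(f'/tmp/{n}5.npz',**im)
E
```

```text
time_s: 7.05
position: [0.5617, -0.0977, 0.0926]
tool_rot: [[-0.965, 0.263, 0.001], [0.263, 0.965, -0.0], [-0.001, -0.0, -1.0]]
ft_force: [0.1, -0.2, -1.1]
grip_width: 0.0192
```

View pics/wrist5.png

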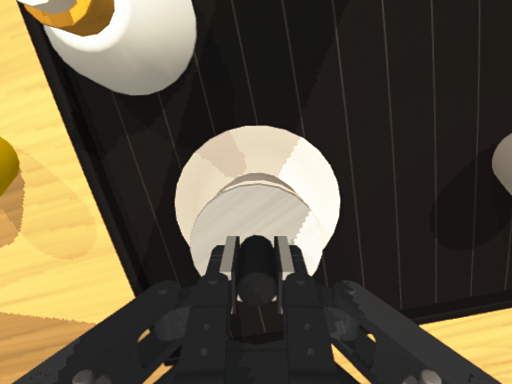

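View pics/side5.png

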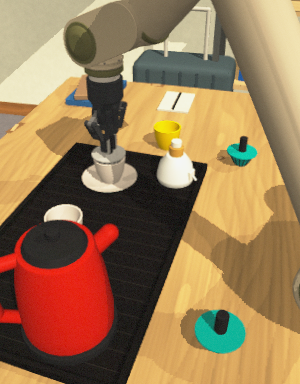

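The bowl is inside the cup with no contact force, and the flange is about 7 mm above the rim. I'll creep down.

```bash
python3 -m inch '10 0 0 2 0; 10 0 0 4 0; 10 0 0 5 0; 10 0 0 6 0; 10 0 0 6 0'; python3 -m inch '10 0 0 0.5 0; 10 0 0 0.5 0; 10 0 0 0.5 0'
```

```text
time_s: 7.78
position: [0.5616, -0.0977, 0.0863]
tool_rot: [[-0.965, 0.263, -0.0], [0.263, 0.965, -0.0], [0.0, -0.0, -1.0]]
ft_force: [0.5, 0.1, -1.2]
grip_width: 0.0191
time_s: 8.15
position: [0.5617, -0.0976, 0.086]
tool_rot: [[-0.965, 0.263, 0.0], [0.263, 0.965, -0.0], [-0.0, 0.0, -1.0]]
ft_force: [-0.3, 0.6, 2.2]
grip_width: 0.0191
```

The vertical force went from −1.2 to +2.2 N, so the flange is touching the rim. I'll release gradually.

```bash
python3 -m inch '23 0 0 0 0; 26 0 0 0 0; 32 0 0 0 0; 40 0 0 0 0; 50 0 0 0 0; 55 0 0 -10 0; 60 0 0 -40 0; 60 0 0 -70 0; 60 0 0 -90 0; 60 0 0 -90 0'
python3 - <<'E'
from rig import env
import cv2,numpy as np
for n in ['wrist','side']:
    im=env.get_image(n);cv2.imwrite(f'pics/{n}6.png',im['color'][:,100:400] if n=='side' else im['color']);np.savez(f'/tmp/{n}6.npz',**im)
from h import *
for n in ['wrist','side']:
    im=dict(np.load(f'/tmp/{n}6.npz'));Q=cloud(im).reshape(-1,3);ok=im['range_z'].ravel()>0;c=im['color'].reshape(-1,3).astype(int)
    d=np.hypot(Q[:,0]-.5617,Q[:,1]+.097)
    m=ok&(d<.05)&(abs(Q[:,2]-.080)<.008)&(c.min(1)>80);q=Q[m];h,r=cv2.minEnclosingCircle((q[:,:2]*1000).astype(np.float32));print(n,'flange',len(q),np.round(h,1),r,np.median(q[:,2]),'slope',np.round(np.linalg.lstsq((q-q.mean(0))[:,:2],(q-q.mean(0))[:,2],rcond=None)[0],3))
    m=ok&(d<.02)&(Q[:,2]>.113)&(Q[:,2]<.125);print('grip top',m.sum(),np.round(np.median(Q[m],0),4))
E
```

```text
time_s: 9.4
position: [0.5621, -0.0979, 0.1776]
tool_rot: [[-0.965, 0.263, 0.003], [0.263, 0.965, -0.001], [-0.004, -0.0, -1.0]]
ft_force: [0.3, -0.0, 0.2]
grip_width: 0.0598
wrist flange 4940 [562.8 -98.4] 39.17206954956055 0.08111532074369107 slope [-0.  0.]
grip top 521 [ 0.5615 -0.098   0.1189]
side flange 446 [563.5 -93.3] 39.70079803466797 0.07906335177217674 slope [ 0.011 -0.028]
grip top 43 [ 0.5615 -0.0921  0.117 ]
```

View pics/wrist6.png

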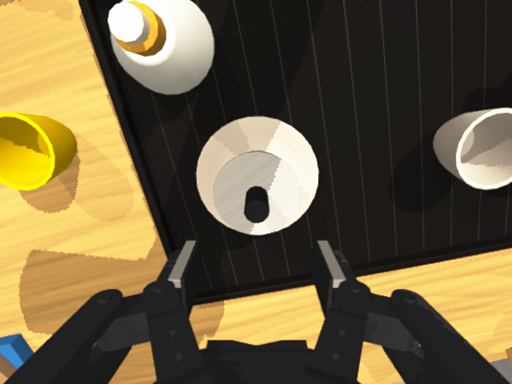

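View pics/side6.png

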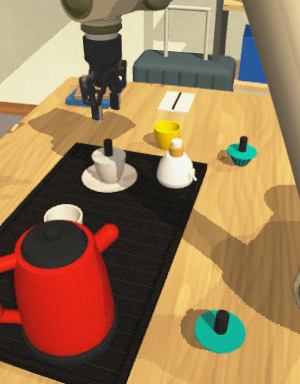

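The infuser is seated level: the flange is at about 0.080 m with zero slope. The cup is on its saucer, the spare cup hasn't moved, and the gripper is clear. I'll let the arm settle and hand in.

```bash
python3 -m inch '60 0 0 -10 0; 60 0 0 -10 0; 60 0 0 -10 0; 60 0 0 -10 0' && python3 -c "
from rig import env
print(env.close_job())"
```

```text
time_s: 10.0
position: [0.5615, -0.0976, 0.1856]
tool_rot: [[-0.965, 0.263, -0.0], [0.263, 0.965, 0.0], [0.0, 0.0, -1.0]]
ft_force: [-0.4, -0.0, 0.1]
grip_width: 0.0597
the job is handed in; nothing more can be done
None
```

The infuser is in the cup on the saucer, and I handed the job in at 10.0 s; no verdict was reported. I gripped it by its black grip, carried it over the cup and lowered it until the vertical force rose by about 3.4 N, showing the flange was on the rim. Then I let go and backed off.

**Final checks:**
- **Infuser:** the flange is level in the wrist view, with its top at 0.079–0.081 m against 0.080 m expected when seated. It sits about 1 mm from the cup axis as measured before the insertion, well inside the 10 mm limit.
- **Cups:** the filled cup stands upright on its saucer. The spare cup looks untouched in the pictures, though I didn't measure its position again at the end.
- **Gripper:** it is well clear of everything, and the wrist force was near zero.

**Disagreements:** the side camera reads about 4–6 mm different in y from the wrist and top cameras. The offset applied equally to the infuser and the cup, so I steered by the wrist view alone. The side camera also showed a flange slope of about 0.03, from few pixels, where the wrist view showed none.

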